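# Pile L-shaped press weights crosswise on a glued phone

## Robot

A 7-joint arm with a two-finger parallel gripper is mounted at the origin on the work surface. World frame = base frame: x ahead of the robot, y to its left, z up, the work surface at z = 0. Lengths are in m, angles in rad, forces in N, time in s.
With the tool pointing down it reaches from about 0.425 to 0.875 m from the base axis. Payload 4.7 kg.
Tool frame: the origin (TCP) lies at the very end of the fingers, on their centre line; the grasp point (between the pads) lies 19 mm behind it (ctrl.grasp_offset is the distance from the TCP to the grasp point, in m); z points along the fingers, y is the direction in which the jaws open and shut (so a half turn about z gives the same grasp; the last joint's range is limited). The gripper opens to 87 mm and grips with 3 to 60 N. Pads are 19 mm wide; open, the fingers measure 117 mm over their backs; the gripper's body (75 mm by 190 mm) begins 51 mm behind the grasp point.
Start: joints at [-1.247, 0.321, -0.07, 1.45, 0.023, 1.371, -0.057], TCP at [0.198, 0.619, 0.223] pointing down, gripper open.
Joint ranges: [-2.86, 2.86], [-0.3, 2.09], [-1.38, 1.24], [0.06, 2.45], [-1.56, 4.7], [0.09, 2.05], [-2.69, 2.69]. Speed limits (rad/s): [2.57, 2.57, 3.14, 3.14, 3.14, 3.14, 3.14].

## Interface

Orientations are given as a rotation vector (axis times angle).
In Python, from bench import ctrl gives the robot as it stands.
- The arm moves only by the shell command python3 -m creep 'ROWS' [FORCE]. ROWS is JSON, a list that holds one entry, the list of rows, each a list of 7 numbers: the opening, from 0 (shut) to 1 (fully open), then the shift along the tool's x, y, z in mm, then the turn, a rotation vector about the tool's x, y, z in rad. In form: [[[grip, dx, dy, dz, rx, ry, rz], ...]]. A call has 1 to 5 rows; each row is the pose to reach, as a shift and turn from the pose commanded when the call began, along the tool's axes at that moment; what a row does not reach only later rows make up. A row lasts 1/10 s, in which the tool goes at most 50 mm and 8.59 degrees, less where a joint would pass 70% of its speed; a pose out of reach is approached as far as the arm can. A call with a gripper value outside its range is refused whole. The fingers move at their own pace and stop on an object; FORCE is the grip in N (left out, the last holds). Time passes only in rows, so rows that repeat a pose let the fingers close. It gives the time, the measured TCP pose, the force and the opening at its end, in the units of the state.
- ctrl.get_state(): the state, without advancing time (a new reading comes with each control period).
- ctrl.get_image(name): name is "side" or "top"; returns the picture (420x560x3 uint8, red, green, blue); there is no depth.
- ctrl.camera_params(name): a dict with "K" (3x3 intrinsics, pixels), "k1" (the pictures are not rectified: a ray, as slopes to the right and down, at radius r is drawn at 1 + k1 r^2 times it, then the intrinsics apply), "pose" (4x4, takes a point from camera to world coordinates). Camera axes: x right, y down, z forward; pixel columns grow to the right and rows downward; lengths in m; the calibration is good to about 2 mm. A picture is of the moment at which its call begins. camera_params takes no time and is no camera call.
- ctrl.close_job(): hands the job in, once; it reports no verdict.
The state is a dict: "time": time; "joint_positions": joint angles; "qd": joint speeds; "joint_torque": joint torques, N m; "position": TCP position; "tool_rot": TCP orientation; "ft_force": force on the tool from outside, world axes, zero at the start; "torque": the same for the moment, N m; "grip_width": opening from 0.0 (shut) to 1.0 (fully open).
Only numpy, scipy, OpenCV 4.12 (cv2) and the standard library are available. Lean on these libraries where they do the work, as an engineer would, in place of code of your own. Each camera call takes 0.05 s, during which the arm holds its last target. There are 200 camera calls.

## Task

Complete the pile of press weights on the glued phone so that it presses evenly and stays balanced: put the blue L flat on the grey L that is already there, turned half round so that its corner is over the grey one's open side, then the orange L on top, turned half round again so that it points the same way as the grey one. Keep the three edge to edge over the pad, set the weights down rather than dropping them, let go, and leave the other things on the bench where they are.

Things in the scene. Friction and masses are not known exactly. Their poses are not given: they have to be found in the camera images.
- grey: steel-grey L-shaped plate weight, 16 mm thick, about 270 g; arms 100 mm long (outside), 40 mm wide. Origin: underside, centre of the 100 mm square round the L (lies in the notch). z: upward normal. One arm covers y -50..-10 mm for x -50..50, the other x -50..-10 for y -50..50; corner at (-50,-50), open notch to +x,+y. Starts flat on the jig's pad, arms overhanging it.
- blue: blue L-shaped plate weight, 16 mm thick, 200-310 g; arms 100 mm long (outside), 40 mm wide. Origin: underside, centre of the 100 mm square round the L (lies in the notch). z: upward normal. One arm covers y -50..-10 mm for x -50..50, the other x -50..-10 for y -50..50; corner at (-50,-50), open notch to +x,+y. Starts on the rack's slope, one arm along the ledge, the other up the slope.
- orange: orange L-shaped plate weight, 12 mm thick, 150-240 g; arms 100 mm long (outside), 40 mm wide. Origin: underside, centre of the 100 mm square round the L (lies in the notch). z: upward normal. One arm covers y -50..-10 mm for x -50..50, the other x -50..-10 for y -50..50; corner at (-50,-50), open notch to +x,+y. Starts on the rack's slope, one arm along the ledge, the other up the slope.
- grey_corner (a point): the outer corner of the grey L, where its arms join, at its underside: (-50, -50, 0) mm in its frame
- grey_open (a point): the corner of the 100 mm square opposite to it, at the open side of the grey L's notch: (50, 50, 0) mm in its frame
- blue_corner (a point): the outer corner of the blue L, where its arms join, at its underside: (-50, -50, 0) mm in its frame
- blue_open (a point): the corner of the 100 mm square opposite to it, at the open side of the blue L's notch: (50, 50, 0) mm in its frame
- orange_corner (a point): the outer corner of the orange L, where its arms join, at its underside: (-50, -50, 0) mm in its frame
- orange_open (a point): the corner of the 100 mm square opposite to it, at the open side of the orange L's notch: (50, 50, 0) mm in its frame
- rack: fixed rack with a grey deck sloping 25 degrees, rising away from the robot along the rack's +x; deck 120 mm up the slope, 290 mm wide (y). A ledge along its foot stands 8 mm above the deck, 1 mm from the weights. Highest edge 85 mm over the bench. Blue and orange lie on it side by side, centres about 140 mm apart, either way round. Origin on the bench under the deck's centre
- rack_deck (a point): centre of the deck's surface, 58 mm above the bench
- jig: fixed green gluing jig, 190 x 100 mm, its long side along x, holding a black phone 20 mm above the bench with a square black rubber press pad, 60 x 60 mm, on the middle of it. Origin on the bench under its centre
- jig_pad (a point): centre of the top of the rubber pad, 42 mm above the bench; the grey weight lies on it
- bottle: upright white bottle with a red cap, 54 mm diameter, 130 mm tall; origin at the centre of its underside
- tape: yellow roll of tape lying flat, 72 mm diameter, 20 mm high; origin at the centre of its underside
- driver: screwdriver with a red handle, 150 mm long, lying along its x axis
- phone: loose black phone lying flat, 150 x 72 x 8 mm, long side along its x axis; origin at the centre of its underside
- tweezers: steel tweezers with black end, lying along its x axis, about 135 mm long
Not all that is in view belongs to the job. Several things have the shape of the blue; the one meant has the colours described above.

How it is judged:
On the way:
1. the blue weight lies flat on the grey one, turned half round from it, let go (horizontal distance between grey and jig_pad below 0.015 m and angle between each of grey, blue's own z axis and vertical below 0.06 rad and height (world z) of grey between 0.039 and 0.046 m and horizontal distance between blue and grey below 0.015 m and horizontal distance between blue_corner and grey_open below 0.028 m and z of blue in the frame of grey between 0.013 and 0.02 m and contact force between the fingers and blue below 0.5 N), for 0.2 s.
At the end, for the whole second after the job is handed in: Grey flat on the pad, within 15 mm of its centre; blue flat on grey, orange flat on blue (tilts under 3.4 deg, heights within 3 mm), each centre within 15 mm of the one below, each corner within 28 mm of the open corner of the L below (about 15 deg of turn); all at rest (horizontal distance between grey and jig_pad below 0.015 m and angle between each of grey, blue, orange's own z axis and vertical below 0.06 rad and height (world z) of grey between 0.039 and 0.046 m and horizontal distance between blue and grey below 0.015 m and horizontal distance between blue_corner and grey_open below 0.028 m and z of blue in the frame of grey between 0.013 and 0.02 m and horizontal distance between orange and blue below 0.015 m and horizontal distance between orange_corner and blue_open below 0.028 m and z of orange in the frame of blue between 0.013 and 0.02 m and linear speed of each of grey, blue, orange below 0.02 m/s); the robot touches nothing.
It fails at once if the blue weight is dropped (falls faster than 0.6 m/s with the fingers off it) (linear speed of blue above 0.6 m/s and contact force between the fingers and blue below 0.1 N).
It fails at once if the orange weight is dropped (falls faster than 0.6 m/s with the fingers off it) (linear speed of orange above 0.6 m/s and contact force between the fingers and orange below 0.1 N).
It fails at once if another thing on the bench is disturbed (bottle, tape, screwdriver, phone or tweezers moved more than 30 mm) (distance of any of bottle, tape, driver, phone, tweezers from where it was at the start of the episode above 0.03 m).
It also fails if it takes over 61 s, if anything falls off the work surface, if the arm or the gripper's body presses on something with over 40 N, if the wrist force passes 120 N, or if a joint passes its speed limit or range.

## Working session

There is one attempt and no reset: what is moved stays moved. The work goes in short steps, Python scripts to look and compute and a shell command to move; the robot and the scene stay as the last step left them, time stands still between calls to the robot, and variables do not carry over. Pictures are saved under pics/ and viewed, about 8 in all and at most 12, crops included, and the job is handed in when it is done.

```bash
ls; mkdir -p pics; python3 - <<'E'
from bench import ctrl
import cv2,numpy as np
s=ctrl.get_state();print(s)
for n in("top","side"):
    p=ctrl.camera_params(n);print(n,p)
    cv2.imwrite(f"pics/{n}0.png",ctrl.get_image(n)[:,:,::-1])
print(ctrl.grasp_offset)
E
```

```text
pics
{'time': 0.0, 'joint_positions': array([-1.24690192,  0.32185129, -0.07005855,  1.45165477,  0.02258001,
        1.37080339, -0.0569091 ]), 'qd': array([ 9.55576740e-04,  8.34002545e-04,  1.29381905e-03, -1.59562837e-04,
        1.08795025e-05, -4.35009968e-04, -1.51203057e-05]), 'joint_torque': array([-6.80310677e-04, -4.91279054e+01, -4.04174645e-01, -3.12531424e+01,
       -6.38913014e-02,  4.36424604e-02,  1.69667960e-04]), 'position': array([0.19804997, 0.61851715, 0.22145309]), 'tool_rot': array([-4.84659437e-01, -3.10376642e+00,  3.01369788e-03]), 'ft_force': array([ 0.15335493,  0.25787789, -0.2752909 ]), 'torque': array([-0.03034435, -0.01999036, -0.03341078]), 'grip_width': 1.001420734697841}
top {'K': array([[539.92387853,   0.        , 275.88389353],
       [  0.        , 539.92387853, 203.21515393],
       [  0.        ,   0.        ,   1.        ]]), 'k1': 0.0008587766131438188, 'pose': array([[ 0.01931973, -0.98479625,  0.17263574,  0.26593378],
       [-0.99978123, -0.02041303, -0.00455973,  0.01947893],
       [ 0.00801442, -0.17250988, -0.98497518,  1.39540024],
       [ 0.        ,  0.        ,  0.        ,  1.        ]])}
side {'K': array([[533.42274573,   0.        , 285.58875303],
       [  0.        , 533.42274573, 213.88943043],
       [  0.        ,   0.        ,   1.        ]]), 'k1': -0.09105028769241356, 'pose': array([[ 0.84823356,  0.31925705, -0.42258107,  1.13853076],
       [ 0.52912193, -0.47615669,  0.7023566 , -1.04554769],
       [ 0.02301749, -0.81935935, -0.57281799,  0.94906303],
       [ 0.        ,  0.        ,  0.        ,  1.        ]])}
0.0187
```

View pics/top0.png

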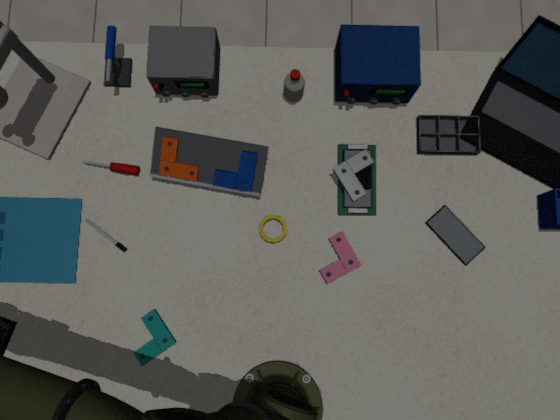

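View pics/side0.png

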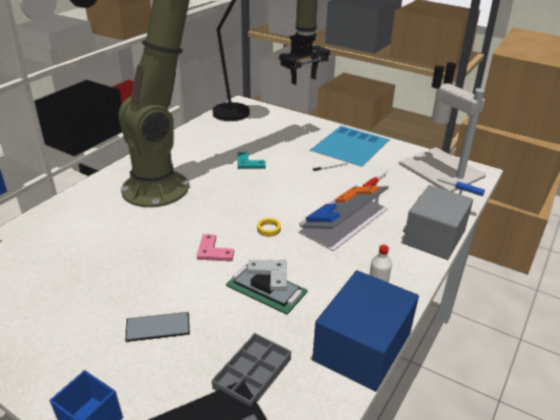

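```bash
cat > h.py <<'E'
from bench import ctrl
import cv2,numpy as np
from scipy.spatial.transform import Rotation as R
from scipy.optimize import least_squares
def proj(n,P):
    c=ctrl.camera_params(n);T=np.linalg.inv(c["pose"]);q=np.atleast_2d(P)@T[:3,:3].T+T[:3,3]
    s=q[:,:2]/q[:,2:];s=s*(1+c["k1"]*(s**2).sum(1,keepdims=True))
    return s@c["K"][:2,:2].T+c["K"][:2,2]
def ray(n,uv):
    c=ctrl.camera_params(n);d=(np.atleast_2d(uv)-c["K"][:2,2])/c["K"][0,0];s=d.copy()
    for _ in range(10): s=d/(1+c["k1"]*(s**2).sum(1,keepdims=True))
    return c["pose"][:3,3],np.c_[s,np.ones(len(s))]@c["pose"][:3,:3].T
def onplane(n,uv,p0,nrm=(0,0,1)):
    o,d=ray(n,uv);nrm=np.array(nrm);return o+d*(((np.array(p0)-o)@nrm)/(d@nrm))[:,None]
def crop(im,x,y,w,h,k,f):
    cv2.imwrite(f,cv2.resize(im[y:y+h,x:x+w,::-1],None,fx=k,fy=k,interpolation=cv2.INTER_CUBIC))
L=np.array([[-50,-50],[50,-50],[50,-10],[-10,-10],[-10,50],[-50,50]])/1000
E
python3 - <<'E'
from h import *
im=cv2.imread("pics/top0.png")
a=cv2.resize(im[120:204,145:275],None,fx=6,fy=6,interpolation=cv2.INTER_CUBIC)
b=cv2.resize(im[135:225,325:390],None,fx=6,fy=6,interpolation=cv2.INTER_CUBIC)
h=max(len(a),len(b));pad=lambda x:cv2.copyMakeBorder(x,0,h-len(x),0,0,cv2.BORDER_CONSTANT)
o=cv2.convertScaleAbs(np.hstack([pad(a),pad(b)]),alpha=1.6)
o=o[:, :];print(o.shape)
cv2.imwrite("pics/c0.png",cv2.resize(o,None,fx=.68,fy=.68))
hsv=cv2.cvtColor(im,cv2.COLOR_BGR2HSV)
for n,lo,hi,(x,y,w,h) in [("orange",(5,150,80),(18,255,255),(145,120,130,84)),("blue",(105,150,60),(125,255,255),(145,120,130,84)),("grey",(0,0,110),(180,60,255),(330,140,50,70))]:
    m=np.zeros(im.shape[:2],np.uint8);m[y:y+h,x:x+w]=cv2.inRange(hsv,lo,hi)[y:y+h,x:x+w]
    c=max(cv2.findContours(m,0,2)[0],key=cv2.contourArea);print(n,cv2.contourArea(c),cv2.approxPolyDP(c,3,True)[:,0].tolist())
E
```

```text
(540, 1170, 3)
orange 874.5 [[163, 137], [159, 174], [196, 180], [197, 166], [174, 161], [177, 139]]
blue 898.5 [[257, 154], [242, 151], [238, 173], [215, 170], [213, 183], [250, 191]]
grey 853.5 [[330, 140], [330, 173], [332, 167], [353, 199], [364, 191], [359, 189], [362, 188], [352, 172], [347, 171], [350, 169], [344, 174], [340, 172], [340, 167], [348, 166], [345, 162], [336, 165], [336, 145], [377, 145], [379, 209], [379, 140]]
```

View pics/c0.png

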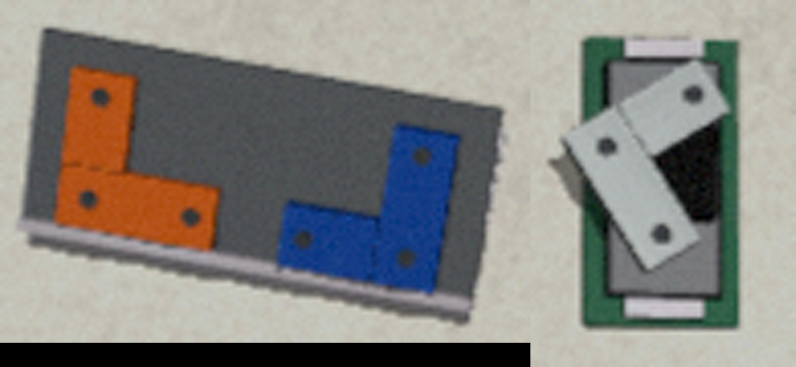

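The crop shows the orange corner at lower left and the blue corner at lower right, both with one arm along the ledge. The grey corner points image-left at about (334,169), with its arms ending near (370,156) and (361,197). Next I'll fit poses.

```bash
cat >> h.py <<'E'
def fitL(n,uv,t,Rp,p0,g):   # uv ordered like L; plane frame Rp at p0 (underside plane); t thickness; g guess heading
    uv=np.array(uv,float)
    def pts(q): 
        xy=L@np.array([[np.cos(q[2]),np.sin(q[2])],[-np.sin(q[2]),np.cos(q[2])]])+q[:2]
        return np.c_[xy,np.full(6,t)]@Rp.T+p0
    c=np.linalg.inv(Rp)@(onplane(n,uv[[1,5]].mean(0),p0+Rp[:,2]*t,Rp[:,2])[0]-p0)
    r=least_squares(lambda q:(proj(n,pts(q))-uv).ravel(),[c[0],c[1],g]);return r.x,np.sqrt((r.fun**2).mean())
E
python3 - <<'E'
from h import *
k=1/4.08
a=lambda x,y:(145+x*k-.4,120+y*k-.4)
b=lambda x,y:(325+(x-530.4)*k-.4,135+y*k-.4)
d=onplane("top",[a(45,28),a(502,108)],[0,0,.084]);print("deck top edge",d.round(4),np.linalg.norm(d[0]-d[1]))
ry=(d[0]-d[1])/np.linalg.norm(d[0]-d[1]);yaw=np.arctan2(-ry[0],ry[1]);print("yaw",np.degrees(yaw))
c=d.mean(0)-np.array([np.cos(yaw),np.sin(yaw),0])*.060*np.cos(np.radians(25));c[2]=.058;print("deck c",c)
Rd=R.from_euler("ZY",[yaw,-np.radians(25)]).as_matrix();print(Rd[:,2])
bl=[[250,191],[257,154],[242,151],[238,173],[215,170],[213,183]]
orr=[[159,174],[196,180],[197,166],[174,161],[177,139],[163,137]]
print("blue",fitL("top",bl,.016,Rd,c,0)); print("orange",fitL("top",orr,.012,Rd,c,-np.pi/2))
g=[b(*p) for p in [(566,138),(652,270),(700,238),(655,155),(730,108),(697,60)]]
q,e=fitL("top",g,.016,np.eye(3),np.array([0,0,.042]),-2.5);print("grey",q,np.degrees(q[2]),e)
j=onplane("top",[b(625,40),b(704,40),b(704,317),b(625,317)],[0,0,.03]);print("jig c",j.mean(0))
# side check
for nm,P in [("grey",np.c_[L@np.array([[np.cos(q[2]),np.sin(q[2])],[-np.sin(q[2]),np.cos(q[2])]])+q[:2],np.full(6,.058)])]: print(proj("side",P).round(1).tolist())
for nm,t,uv,gg in (("blue",.016,bl,0),("orange",.012,orr,-np.pi/2)):
    f,_=fitL("top",uv,t,Rd,c,gg); P=np.c_[L@np.array([[np.cos(f[2]),np.sin(f[2])],[-np.sin(f[2]),np.cos(f[2])]])+f[:2],np.full(6,t)]@Rd.T+c
    print(nm,P[:,:].round(3).tolist(),proj("side",P).round(1).tolist())
im=cv2.imread("pics/side0.png");s=cv2.cvtColor(im,cv2.COLOR_BGR2HSV)
for n,lo,hi in [("orange",(5,150,80),(18,255,255)),("blue",(105,150,60),(125,255,255))]:
    m=np.zeros(im.shape[:2],np.uint8);m[170:240,295:390]=cv2.inRange(s,lo,hi)[170:240,295:390]
    cc=max(cv2.findContours(m,0,2)[0],key=cv2.contourArea);print(n,cv2.approxPolyDP(cc,1.5,True)[:,0].tolist())
E
```

```text
deck top edge [[0.6861 0.3207 0.084 ]
 [0.6411 0.0369 0.084 ]] 0.28730242584162696
yaw -9.024010837874279
deck c [0.60989168 0.18733424 0.058     ]
[-0.41738739  0.06628698  0.90630779]
blue (array([-0.00887409, -0.0716537 , -0.02217843]), np.float64(0.6603881538649506))
orange (array([-0.00831428,  0.07228026, -1.5626413 ]), np.float64(0.812014508423539))
grey [ 0.57884346 -0.19858538 -2.57397279] -147.47777745095178 0.599484482811459
jig c [ 0.57603472 -0.19697214  0.03      ]
[[286.5, 260.2], [248.0, 259.7], [247.2, 269.9], [270.9, 270.1], [270.6, 286.3], [287.0, 286.5]]
blue [[0.531, 0.078, 0.047], [0.62, 0.061, 0.089], [0.627, 0.101, 0.09], [0.573, 0.111, 0.064], [0.584, 0.17, 0.065], [0.548, 0.176, 0.048]] [[305.4, 217.3], [330.7, 218.1], [339.4, 212.1], [323.9, 211.8], [336.5, 203.4], [326.7, 203.4]]
orange [[0.571, 0.317, 0.044], [0.556, 0.218, 0.044], [0.592, 0.213, 0.061], [0.601, 0.272, 0.061], [0.655, 0.264, 0.086], [0.661, 0.303, 0.086]] [[353.6, 186.5], [335.3, 199.0], [345.3, 198.8], [356.4, 191.0], [372.0, 190.5], [379.1, 185.5]]
orange [[378, 188], [374, 185], [352, 188], [336, 200], [344, 201], [356, 193], [370, 193]]
blue [[339, 215], [337, 212], [331, 211], [335, 207], [333, 204], [324, 206], [307, 219], [331, 221]]
```

```bash
cat >> h.py <<'E'
DC=np.array([.6099,.1873,.058]);RD=R.from_euler("ZY",[-np.radians(9.02),-np.radians(25)]).as_matrix()
QB=(-.0089,-.0717,-.022);QO=(-.0083,.0723,-1.5626);G=(.5788,-.1986,-2.574)
def Lpose(q): 
    return RD@R.from_euler("z",q[2]).as_matrix(), DC+RD@np.array([q[0],q[1],0])
def grasp(w,up=.004):
    if w=="blue": Rl,p=Lpose(QB);pt=np.array([.006,-.030,up]);X=Rl[:,0]
    else: Rl,p=Lpose(QO);pt=np.array([-.030,.006,up]);X=-Rl[:,1]
    Z=-Rl[:,2];return np.c_[X,np.cross(Z,X),Z],p+Rl@pt
def down(h): X=np.array([np.cos(h),np.sin(h),0]);Z=np.array([0,0,-1.]);return np.c_[X,np.cross(Z,X),Z]
def delta(Rt,pt,lab=""):
    s=ctrl.get_state();Rc=R.from_rotvec(s["tool_rot"]).as_matrix()
    d=Rc.T@(np.array(pt)-s["position"])*1000;r=R.from_matrix(Rc.T@Rt).as_rotvec()
    print(lab,"t%.2f"%s["time"],"d",d.round(1),"r",r.round(3),"pos",s["position"].round(4),"f",s["ft_force"].round(1),"g",round(s["grip_width"],3))
E
python3 - <<'E'
from h import *
for w in("blue","orange"): Rg,p=grasp(w);print(w,p,Rg[:,0],Rg[:,2])
Rg,p=grasp("blue",.08)
delta(down(np.radians(76)),[.42,.42,.24]);delta(Rg,p)
E
```

```text
blue [0.58907862 0.08750554 0.06012012] [ 0.89143462 -0.16378204  0.42251599] [ 0.41739203 -0.06625776 -0.90630779]
orange [0.62199749 0.2890093  0.06054921] [-0.89635502  0.13399058 -0.42260407] [ 0.41739203 -0.06625776 -0.90630779]
 t0.10 d [-271.9 -121.5  -18.2] r [-1.000e-03  1.000e-03  1.505e+00] pos [0.1981 0.6186 0.2216] f [-0.3 -1.3  0.5] g 1.002
 t0.10 d [-502.6 -391.3   93.3] r [-0.651  0.06   2.943] pos [0.1981 0.6186 0.2216] f [-0.3 -1.3  0.5] g 1.002
```

```bash
python3 -m creep '[[[1,-54,-24,-4,0,0,0.15],[1,-108,-48,-8,0,0,0.3],[1,-162,-72,-12,0,0,0.45],[1,-216,-97,-15,0,0,0.6],[1,-270,-121,-18,0,0,0.75]]]'; python3 -c '
from h import *
delta(down(np.radians(40)),[.5,.25,.24]);delta(*grasp("blue",.09))'
```

```text
time: 0.6
position: [0.385, 0.4508, 0.238]
tool_rot: [-1.596, -2.706, 0.0]
ft_force: [0.2, 0.6, 0.1]
grip_width: 0.997
 t0.60 d [-231.3    3.5   -2. ] r [-0.     0.     1.378] pos [0.385  0.4508 0.238 ] f [0.2 0.6 0.1] g 0.997
 t0.60 d [-394.3  -25.8   99.9] r [-0.485  0.244  2.212] pos [0.385  0.4508 0.238 ] f [0.2 0.6 0.1] g 0.997
```

```bash
python3 -m creep '[[[1,-46,1,0,0,0,0.15],[1,-92,2,0,0,0,0.3],[1,-138,2,-1,0,0,0.45],[1,-184,3,-1,0,0,0.6],[1,-230,3,-2,0,0,0.75]]]'; python3 -c '
from h import *
delta(*grasp("blue",.09))'
```

```text
time: 1.1
position: [0.4995, 0.2515, 0.2398]
tool_rot: [-2.476, -1.933, 0.001]
ft_force: [0.2, 1.0, 0.5]
grip_width: 0.999
 t1.10 d [-140.5   90.6  101.7] r [-0.32   0.358  1.479] pos [0.4995 0.2515 0.2398] f [0.2 1.  0.5] g 0.999
```

```bash
python3 -m creep '[[[1,-25,15,5,-0.03,0.035,0.145],[1,-50,30,10,-0.06,0.07,0.29],[1,-75,45,15,-0.09,0.105,0.435],[1,-100,60,25,-0.125,0.14,0.58],[1,-120,75,40,-0.155,0.175,0.72]]]'; python3 -c '
from h import *
delta(*grasp("blue",.09))'
```

```text
time: 1.6
position: [0.5441, 0.117, 0.2004]
tool_rot: [2.965, 0.93, 0.358]
ft_force: [-0.1, -0.6, 0.1]
grip_width: 1.0
 t1.60 d [-19.5  19.7  61.4] r [-0.168  0.182  0.764] pos [0.5441 0.117  0.2004] f [-0.1 -0.6  0.1] g 1.0
```

```bash
python3 -m creep '[[[1,-4,4,10,-0.03,0.033,0.14],[1,-8,8,20,-0.06,0.067,0.28],[1,-12,12,30,-0.095,0.1,0.43],[1,-16,16,45,-0.126,0.137,0.57],[1,-19,20,61,-0.168,0.182,0.764]]]' >/dev/null; python3 -c '
from h import *
delta(*grasp("blue",.09))'
```

```text
t2.10 d [0.7 1.5 0.4] r [-0.013  0.015  0.061] pos [0.5526 0.0948 0.1381] f [-0.  -0.1 -0.3] g 1.003
```

Settle the turn, descend part way, then look before the final descent.

```bash
python3 -m creep '[[[1,1,1,15,-0.013,0.015,0.061],[1,1,1,30,-0.013,0.015,0.061],[1,1,1,40,-0.013,0.015,0.061],[1,1,1,50,-0.013,0.015,0.061],[1,1,1,50,-0.013,0.015,0.061]]]' >/dev/null; python3 -c '
from h import *
delta(*grasp("blue",.004))
im=ctrl.get_image("side");crop(im,275,140,130,110,6,"pics/s1.png")
for w in("blue",):
  R0,p=grasp(w,.004);print(proj("side",[p,p+R0[:,1]*.02,p-R0[:,1]*.02]))
'
```

```text
t2.60 d [ 0.9  1.  35.7] r [0.001 0.003 0.007] pos [0.5737 0.091  0.0922] f [-0.3  0.2 -0.7] g 1.003
[[324.78071568 218.5496473 ]
 [320.40864682 221.52420619]
 [329.08222489 215.62254479]]
```

View pics/s1.png

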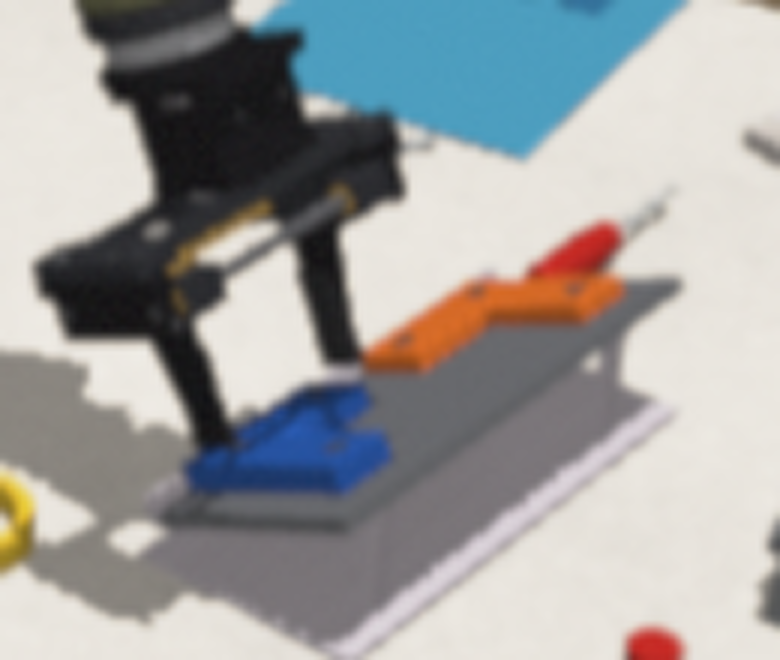

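The tool straddles blue's up-slope arm and clears orange, with the tips at crop (215,440) and (340,375). I'll descend and grip.

```bash
python3 -m creep '[[[1,1,1,12,0,0.003,0.007],[1,1,1,24,0,0.003,0.007],[1,1,1,32,0,0.003,0.007],[1,1,1,36,0,0.003,0.007],[1,1,1,36,0,0.003,0.007]]]' 40; python3 -m creep '[[[0.4,0,0,0,0,0,0],[0.3,0,0,0,0,0,0],[0.3,0,0,0,0,0,0],[0.3,0,0,0,0,0,0],[0.3,0,0,0,0,0,0]]]' 40; python3 -c '
from h import *
delta(*grasp("blue",.004))'
```

```text
time: 3.15
position: [0.5896, 0.0879, 0.0606]
tool_rot: [3.026, -0.273, 0.674]
ft_force: [-0.3, -0.1, 0.4]
grip_width: 0.999
time: 3.65
position: [0.5899, 0.0882, 0.0615]
tool_rot: [3.027, -0.273, 0.676]
ft_force: [-0.3, -0.4, -0.6]
grip_width: 0.634
 t3.65 d [-1.1  0.9  0.9] r [-0.001 -0.002 -0.001] pos [0.5899 0.0882 0.0615] f [-0.3 -0.4 -0.6] g 0.634
```

```bash
python3 -m creep '[[[0,0,0,0,0,0,0],[0,0,0,0,0,0,0],[0,0,0,0,0,0,0],[0,0,0,0,0,0,0],[0,0,0,0,0,0,0]]]' 45; python3 -m creep '[[[0,0,0,0,0,0,0],[0,0,0,-5,0,0,0],[0,0,0,-15,0,0,0],[0,0,0,-30,0,0,0],[0,0,0,-50,0,0,0]]]'; python3 -c '
from h import *
delta(*grasp("blue",.004))'
```

```text
time: 4.15
position: [0.5897, 0.088, 0.0613]
tool_rot: [3.027, -0.273, 0.675]
ft_force: [-1.9, -0.3, 2.4]
grip_width: 0.456
time: 4.65
position: [0.5674, 0.091, 0.1062]
tool_rot: [3.026, -0.273, 0.671]
ft_force: [0.5, -0.1, -3.3]
grip_width: 0.453
 t4.65 d [ 0.5  0.  51. ] r [ 0.001  0.    -0.   ] pos [0.5674 0.091  0.1062] f [ 0.5 -0.1 -3.3] g 0.453
```

```bash
cat >> h.py <<'E'
def place(w,z,c=G[:2],off=(.006,-.030),dh=0):
    h=G[2]+np.pi if w=="blue" else G[2]
    if w=="blue": o=np.array(off);th=h
    else: o=np.array([off[1],off[0]]);th=h-np.pi/2   # tool x = -L y
    c_,s_=np.cos(h),np.sin(h)
    return down(th+dh),[c[0]+c_*o[0]-s_*o[1],c[1]+s_*o[0]+c_*o[1],z]
E
python3 -c '
from h import *
R0,p=place("blue",.16);print(p)
delta(R0,p)'
```

```text
[np.float64(0.5999872978858368), np.float64(-0.2206703060308826), 0.16]
 t4.65 d [102.9 300.5 -14.4] r [ 0.154 -0.419 -0.735] pos [0.5674 0.091  0.1062] f [ 0.5 -0.1 -3.3] g 0.453
```

```bash
python3 -m creep '[[[0,2,15,-20,0,0,0],[0,10,45,-35,0.015,-0.04,-0.07],[0,25,85,-45,0.035,-0.09,-0.16],[0,40,125,-50,0.055,-0.15,-0.26],[0,54,165,-50,0.077,-0.21,-0.367]]]'; python3 -c '
from h import *
delta(*place("blue",.16))'
```

```text
time: 5.15
position: [0.563, -0.0474, 0.1678]
tool_rot: [3.09, 0.201, 0.402]
ft_force: [1.1, 0.4, -3.3]
grip_width: 0.455
 t5.15 d [ 10.9 176.2  17.4] r [ 0.092 -0.245 -0.435] pos [ 0.563  -0.0474  0.1678] f [ 1.1  0.4 -3.3] g 0.455
```

```bash
python3 -m creep '[[[0,2,35,3,0.015,-0.04,-0.07],[0,4,75,6,0.035,-0.09,-0.16],[0,7,115,10,0.055,-0.15,-0.26],[0,9,150,14,0.077,-0.21,-0.367],[0,11,176,17,0.092,-0.245,-0.435]]]'>/dev/null;  python3 -m creep '[[[0,0,0,0,0,0,0],[0,0,0,0,0,0,0]]]' >/dev/null; python3 -c '
from h import *
R0,p=place("blue",.15);delta(R0,p)
a=ctrl.get_image("top")[130:230,315:415];b=ctrl.get_image("side")[190:310,210:330]
cv2.imwrite("pics/p1.png",np.hstack([cv2.resize(i[:,:,::-1],(400,int(400*len(i)/i.shape[1])),interpolation=cv2.INTER_CUBIC) for i in (a,b)]))
'
```

```text
t5.85 d [0.3 0.9 8.9] r [ 0.001  0.002 -0.006] pos [ 0.5993 -0.2201  0.1589] f [ 0.2  0.7 -4. ] g 0.455
```

View pics/p1.png

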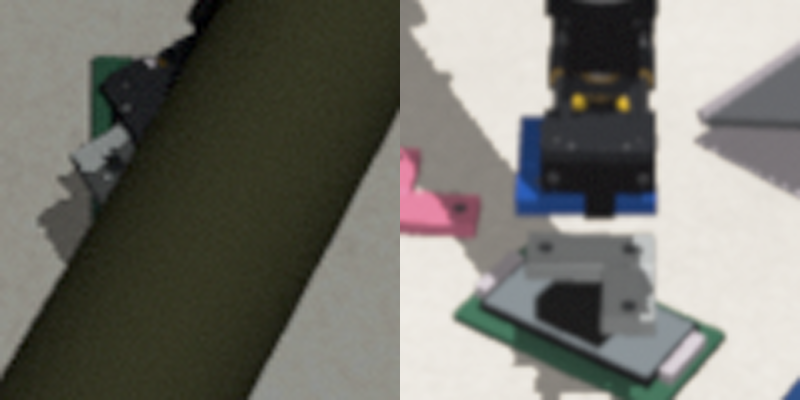

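```bash
python3 -c '
from h import *
h=G[2]+np.pi;M=np.array([[np.cos(h),np.sin(h)],[-np.sin(h),np.cos(h)]])
s=ctrl.get_state();o=s["position"][:2]-np.array([.006,-.03])@M
im=ctrl.get_image("side");m=np.zeros(im.shape[:2],np.uint8)
hs=cv2.cvtColor(im,cv2.COLOR_RGB2HSV);m[215:262,235:300]=cv2.inRange(hs,(105,150,50),(125,255,255))[215:262,235:300]
ys,xs=np.nonzero(m);print("blue mask x",xs.min(),xs.max(),"y",ys.min(),ys.max())
for z in (.153,.170): print(((proj("side",np.c_[L@M+o,np.full(6,s["position"][2]-.159+z)])-[210,190])*3.333+[400,0]).round(0).tolist())
print(proj("side",np.c_[L@M+o,np.full(6,.153)]).round(1).tolist())
'
```

```text
blue mask x 245 285 y 226 252
[[519.0, 217.0], [661.0, 219.0], [660.0, 184.0], [577.0, 183.0], [579.0, 133.0], [525.0, 132.0]]
[[518.0, 199.0], [661.0, 200.0], [661.0, 165.0], [577.0, 164.0], [579.0, 115.0], [525.0, 114.0]]
[[245.6, 255.3], [288.3, 255.8], [288.0, 245.2], [263.1, 244.9], [263.7, 230.0], [247.6, 229.8]]
```

```bash
python3 -c '
from h import *
delta(*place("blue",.067,off=(.0075,-.03)))'
python3 -m creep '[[[0,1.5,1,25,0,0.002,-0.006],[0,1.5,1,50,0,0.002,-0.006],[0,1.5,1,70,0,0.002,-0.006],[0,1.5,1,85,0,0.002,-0.006],[0,1.5,1,92,0,0.002,-0.006]]]'
python3 -m creep '[[[0,0,0,0,0,0,0],[0,0,0,1,0,0,0],[0,0,0,2,0,0,0],[0,0,0,2,0,0,0]]]'; python3 -c '
from h import *
delta(*place("blue",.062,off=(.0075,-.03)))'
```

```text
t6.00 d [ 0.5  2.3 92.5] r [ 0.    -0.    -0.003] pos [ 0.5995 -0.2181  0.1595] f [ 0.9 -0.  -3.8] g 0.452
time: 6.5
position: [0.6008, -0.2186, 0.0662]
tool_rot: [-3.014, -0.884, -0.001]
ft_force: [0.0, -0.3, -2.9]
grip_width: 0.452
time: 6.9
position: [0.6019, -0.2205, 0.0661]
tool_rot: [3.014, 0.881, 0.004]
ft_force: [0.1, -0.1, -2.8]
grip_width: 0.451
 t6.90 d [-0.2 -0.9  4.1] r [ 0.002 -0.002  0.001] pos [ 0.6019 -0.2205  0.0661] f [ 0.1 -0.1 -2.8] g 0.451
```

```bash
for i in 1 2 3; do python3 -m creep '[[[0,0,0,1,0,0,0],[0,0,0,1,0,0,0]]]' | grep -E 'position|force'; done
```

```text
position: [0.6015, -0.2203, 0.0644]
ft_force: [-0.4, -0.5, -3.7]
position: [0.6013, -0.2202, 0.0632]
ft_force: [0.3, -0.7, -2.6]
position: [0.6013, -0.2202, 0.0621]
ft_force: [-0.2, -0.1, -3.0]
```

```bash
for i in 1 2; do python3 -m creep '[[[0,0,0,1,0,0,0],[0,0,0,1,0,0,0]]]' | grep -E 'position|force'; done; python3 -c '
from h import *
crop(ctrl.get_image("side"),220,215,100,75,7,"pics/p2.png")'
```

```text
position: [0.6015, -0.2202, 0.0616]
ft_force: [0.4, 0.9, -1.8]
position: [0.6015, -0.2203, 0.0614]
ft_force: [-1.9, 1.4, 4.7]
```

View pics/p2.png

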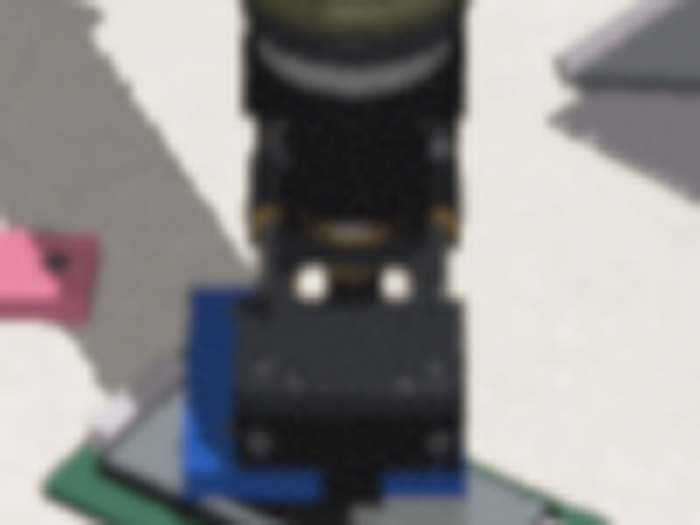

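Contact: the force rose by about 7 N at z = 0.0614, and blue sits square over grey. Release slowly, then rise.

```bash
python3 -m creep '[[[0.55,0,0,0,0,0,0],[0.65,0,0,0,0,0,0],[0.8,0,0,0,0,0,0],[0.8,0,0,0,0,0,0],[0.8,0,0,0,0,0,0]]]';python3 -m creep '[[[0.8,0,0,-6,0,0,0],[0.8,0,0,-25,0,0,0],[1,0,0,-55,0,0,0],[1,0,0,-95,0,0,0],[1,0,0,-140,0,0,0]]]'; python3 -c '
from h import *
delta(down(np.radians(100)),[.56,.05,.22])
delta(*grasp("orange",.09))'
```

```text
time: 8.45
position: [0.6014, -0.2203, 0.0602]
tool_rot: [3.014, 0.881, 0.002]
ft_force: [0.5, 0.7, -0.5]
grip_width: 0.774
time: 8.95
position: [0.6004, -0.22, 0.2012]
tool_rot: [3.015, 0.881, -0.001]
ft_force: [0.7, -0.8, -0.2]
grip_width: 0.963
 t8.95 d [ 111.3 -249.2  -19. ] r [-0.000e+00  1.000e-03 -1.177e+00] pos [ 0.6004 -0.22    0.2012] f [ 0.7 -0.8 -0.2] g 0.963
 t8.95 d [ 265.1 -441.4   62.4] r [-0.526 -0.201 -2.376] pos [ 0.6004 -0.22    0.2012] f [ 0.7 -0.8 -0.2] g 0.963
```

```bash
python3 -m creep '[[[1,20,-45,-4,0,0,-0.15],[1,42,-94,-8,0,0,-0.3],[1,62,-140,-12,0,0,-0.45],[1,83,-187,-15,0,0,-0.6],[1,105,-234,-18,0,0,-0.75]]]'>/dev/null; python3 -c '
from h import *
Rg,p=grasp("orange",.09);delta(Rg,p)
a=ctrl.get_image("top")[135:225,315:415]; b=ctrl.get_image("side")[230:310,220:320]
cv2.imwrite("pics/p3.png",np.hstack([cv2.resize(i[:80,:,::-1],(400,320),interpolation=cv2.INTER_CUBIC) for i in (a,b)]))
h=G[2]+np.pi;M=np.array([[np.cos(h),np.sin(h)],[-np.sin(h),np.cos(h)]])
P=np.c_[L@M+G[:2],np.full(6,.074)]
print(((proj("top",P)-[315,135])*4).round().tolist(),((proj("side",P)-[220,230])*4+[400,0]).round().tolist())'
```

```text
t9.45 d [264.4 -44.   80.1] r [-0.358 -0.331 -1.639] pos [0.5641 0.0276 0.2186] f [0.7 1.2 0.1] g 1.0
[[294.0, 178.0], [207.0, 47.0], [154.0, 78.0], [205.0, 158.0], [125.0, 206.0], [160.0, 260.0]] [[503.0, 205.0], [668.0, 206.0], [668.0, 163.0], [571.0, 162.0], [573.0, 100.0], [511.0, 100.0]]
```

View pics/p3.png

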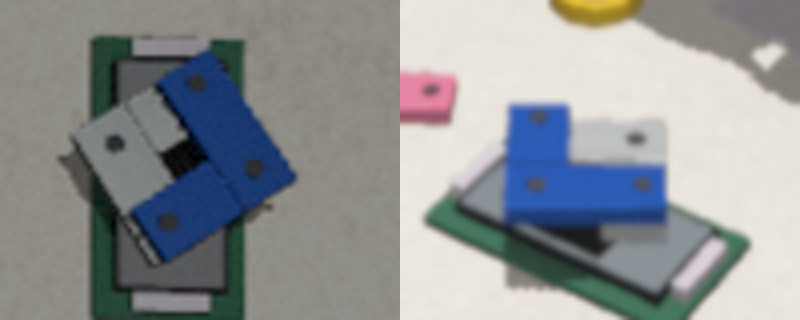

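The pictures show blue flat and square on grey. Top-view outline corners at (297,177), (210,50) and (158,265) are within about 1 px of prediction. On to orange.

```bash
python3 -m creep '[[[1,25,-4,0,-0.03,-0.03,-0.145],[1,65,-10,5,-0.06,-0.06,-0.29],[1,105,-17,10,-0.09,-0.09,-0.43],[1,145,-24,16,-0.125,-0.12,-0.58],[1,185,-31,30,-0.16,-0.15,-0.72]]]'>/dev/null; python3 -c '
from h import *
Rg,p=grasp("orange",.09);delta(Rg,p)'
```

```text
t10.05 d [78.2 35.6 40. ] r [-0.202 -0.179 -0.923] pos [0.5819 0.2147 0.1891] f [ 0.9  0.3 -0.1] g 0.998
```

```bash
python3 -m creep '[[[1,13,6,4,-0.033,-0.03,-0.14],[1,26,12,10,-0.066,-0.06,-0.28],[1,39,18,18,-0.098,-0.087,-0.42],[1,52,24,25,-0.13,-0.116,-0.57],[1,65,30,33,-0.16,-0.144,-0.71]]]'>/dev/null; python3 -c '
from h import *
Rg,p=grasp("orange",.09);delta(Rg,p)'
```

```text
t10.55 d [ 6.9 13.7  5.7] r [-0.048 -0.036 -0.213] pos [0.585  0.2802 0.1459] f [-0.   0.2 -0.4] g 0.999
```

```bash
python3 -m creep '[[[1,4,7,3,-0.03,-0.02,-0.12],[1,7,14,6,-0.048,-0.036,-0.213],[1,7,14,6,-0.048,-0.036,-0.213]]]'>/dev/null; python3 -c '
from h import *
Rg,p=grasp("orange",.004);delta(Rg,p)'
```

```text
t10.85 d [-1.4  0.5 85.3] r [-0.001 -0.002 -0.005] pos [0.5853 0.2944 0.1374] f [-0.9 -0.1  0.1] g 0.999
```

```bash
python3 -m creep '[[[1,-1,0,25,0,0,-0.005],[1,-1,0,45,0,0,-0.005],[1,-1,0,55,0,0,-0.005],[1,-1,0,65,0,0,-0.005],[1,-1,0,72,0,0,-0.005]]]' | grep force; python3 -m creep '[[[1,0,0,5,0,0,0],[1,0,0,9,0,0,0],[1,0,0,12,0,0,0],[1,0,0,12,0,0,0],[0.6,0,0,12,0,0,0]]]'; python3 -c '
from h import *
Rg,p=grasp("orange",.004);delta(Rg,p)'
```

```text
ft_force: [0.3, -0.7, 0.2]
time: 11.85
position: [0.6219, 0.2887, 0.0624]
tool_rot: [0.203, 2.7, -0.05]
ft_force: [0.2, 0.5, -0.1]
grip_width: 0.965
 t11.85 d [0.7 0.3 1.7] r [-0.001 -0.001 -0.001] pos [0.6219 0.2887 0.0624] f [ 0.2  0.5 -0.1] g 0.965
```

```bash
python3 -m creep '[[[0,0,0,1,0,0,0],[0,0,0,1,0,0,0],[0,0,0,1,0,0,0],[0,0,0,1,0,0,0],[0,0,0,1,0,0,0]]]' 40|grep -E 'force|grip'; python3 -m creep '[[[0,0,0,0,0,0,0],[0,0,0,0,0,0,0],[0,0,0,0,0,0,0],[0,0,0,0,0,0,0],[0,0,0,0,0,0,0]]]' | grep -E 'force|grip|posi'
```

```text
ft_force: [0.0, 0.6, -0.6]
grip_width: 0.541
position: [0.6222, 0.2885, 0.0613]
ft_force: [-0.3, -0.4, 1.5]
grip_width: 0.449
```

```bash
python3 -m creep '[[[0,0,0,-3,0,0,0],[0,0,0,-12,0,0,0],[0,0,0,-28,0,0,0],[0,0,0,-48,0,0,0],[0,0,0,-75,0,0,0]]]' | grep -E 'force|grip|posi'; python3 -c '
from h import *
delta(down(np.radians(146)),[.55,.05,.2]); delta(*place("orange",.16,c=(.578,-.1995)))'
```

```text
position: [0.5899, 0.2932, 0.13]
ft_force: [0.2, 0.4, -1.6]
grip_width: 0.45
 t13.35 d [ -26.3 -246.8  -63.5] r [0.091 0.428 0.436] pos [0.5899 0.2932 0.13  ] f [ 0.2  0.4 -1.6] g 0.45
 t13.35 d [ -92.4 -473.8   12.4] r [0.18  0.409 0.839] pos [0.5899 0.2932 0.13  ] f [ 0.2  0.4 -1.6] g 0.45
```

```bash
python3 -m creep '[[[0,-3,-30,-18,0.01,0.05,0.05],[0,-7,-75,-32,0.03,0.13,0.13],[0,-14,-122,-45,0.05,0.22,0.22],[0,-20,-170,-55,0.07,0.31,0.31],[0,-26,-215,-63,0.09,0.4,0.41]]]' | grep -E 'force|grip|posi'; python3 -c '
from h import *
delta(*place("orange",.17,c=(.578,-.1995)))'
```

```text
position: [0.5554, 0.0811, 0.2015]
ft_force: [1.6, -0.4, -2.2]
grip_width: 0.452
 t13.85 d [-187.4 -199.7   35.4] r [0.012 0.025 0.434] pos [0.5554 0.0811 0.2015] f [ 1.6 -0.4 -2.2] g 0.452
```

```bash
python3 -m creep '[[[0,-35,-37,3,0,0.01,0.07],[0,-70,-74,7,0,0.02,0.15],[0,-105,-111,12,0,0.025,0.24],[0,-138,-147,18,0.01,0.025,0.33],[0,-165,-176,24,0.012,0.025,0.4]]]' >/dev/null; python3 -m creep '[[[0,-12,-12,5,0,0,0],[0,-22,-24,10,0,0,0.03],[0,-22,-24,10,0,0,0.03],[0,-22,-24,10,0,0,0.03]]]' | grep -E 'force|grip|posi'; python3 -c '
from h import *
delta(*place("orange",.17,c=(.578,-.1995)))
s=ctrl.get_state();h=G[2];M=np.array([[np.cos(h),np.sin(h)],[-np.sin(h),np.cos(h)]]);o=s["position"][:2]-np.array([-.03,.006])@M
a=ctrl.get_image("top")[130:210,315:415]; b=ctrl.get_image("side")[195:295,220:320]
cv2.imwrite("pics/p4.png",np.hstack([cv2.resize(i[:,:,::-1],None,fx=4,fy=4,interpolation=cv2.INTER_CUBIC)[:320] for i in (a,b)]))
for z in(-.0035,.0085):
  P=np.c_[L@M+o,np.full(6,s["position"][2]+z)]
  print(((proj("top",P)-[315,130])*4).round().tolist(),((proj("side",P)-[220,195])*4+[400,0]).round().tolist())'
```

```text
position: [0.5937, -0.1858, 0.1693]
ft_force: [0.3, 0.3, -1.7]
grip_width: 0.454
 t14.75 d [-9.2  9.3 -0.7] r [-0.001  0.003  0.007] pos [ 0.5937 -0.1858  0.1693] f [ 0.3  0.3 -1.7] g 0.454
[[88.0, 131.0], [181.0, 275.0], [239.0, 240.0], [183.0, 154.0], [268.0, 102.0], [231.0, 46.0]] [[653.0, 118.0], [492.0, 116.0], [489.0, 155.0], [588.0, 156.0], [586.0, 218.0], [654.0, 219.0]]
[[91.0, 126.0], [184.0, 271.0], [243.0, 235.0], [186.0, 149.0], [272.0, 97.0], [235.0, 40.0]] [[653.0, 103.0], [492.0, 101.0], [488.0, 139.0], [588.0, 140.0], [586.0, 202.0], [655.0, 203.0]]
```

View pics/p4.png

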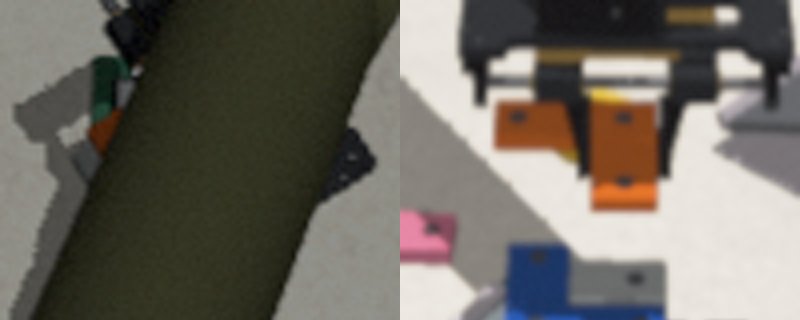

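```bash
python3 -c '
from h import *
im=ctrl.get_image("side")[215:255,238:292,::-1]
cv2.imwrite("pics/p5.png",cv2.convertScaleAbs(cv2.resize(im,None,fx=14,fy=14,interpolation=cv2.INTER_CUBIC),alpha=1.7,beta=20))
s=ctrl.get_state();h=G[2];M=np.array([[np.cos(h),np.sin(h)],[-np.sin(h),np.cos(h)]]);o=s["position"][:2]-np.array([-.03,.006])@M
for z in(-.0035,.0085):
  P=np.c_[L@M+o,np.full(6,s["position"][2]+z)]
  print(((proj("side",P)-[238,215]+.5)*14).round().tolist())'
```

```text
[[645.0, 140.0], [83.0, 133.0], [71.0, 269.0], [417.0, 273.0], [410.0, 490.0], [650.0, 493.0]]
[[647.0, 86.0], [82.0, 78.0], [69.0, 213.0], [417.0, 218.0], [410.0, 434.0], [651.0, 437.0]]
```

View pics/p5.png

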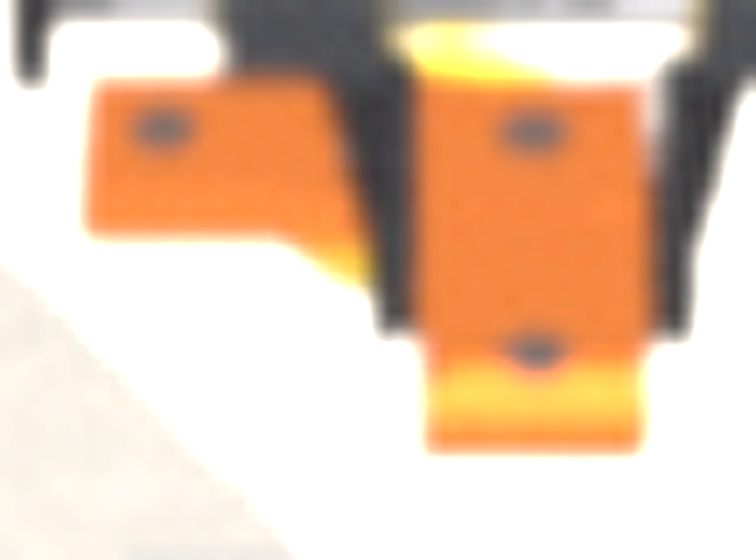

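```bash
cat > fit.py <<'E'
from h import *
s=ctrl.get_state();Rt=R.from_rotvec(s["tool_rot"]).as_matrix();pt=s["position"]
# orange frame in tool: ox = tool y? tool x=-oy, tool z=-oz
Ro=np.c_[np.cross(-Rt[:,0],-Rt[:,2]),-Rt[:,0],-Rt[:,2]]
t=.012
F=np.array([[-.03,.03,t],[-.03,-.03,t],[.03,-.03,t],[-.05,.05,0],[-.01,.05,0],[.05,-.01,0],[.05,-.05,t],[-.05,-.05,t]])
O=np.array([[535,350],[540,130],[162,128],[640,450],[430,450],[88,235],[95,80],[645,82]],float)/14-.5+[238,215]
W=np.array([[1,1],[1,1],[1,1],[1,1],[1,1],[1,1],[1,1],[1,1]])
def pts(q):
    Rp=R.from_rotvec([q[0],0,0]).as_matrix(); g=np.array([-.03+q[3],q[1],q[2]])  # pivot point in orange frame
    return (F-g)@Rp.T@Ro.T+pt
r=least_squares(lambda q:((proj("side",pts(q))-O)*W).ravel(),[0,.006,.0035,0])
print("pitch deg %.2f along %.4f up %.4f lat %.4f"%(np.degrees(r.x[0]),*r.x[1:]));print((r.fun.reshape(-1,2)).round(2).tolist())
E
python3 fit.py
```

```text
pitch deg 2.06 along 0.0314 up 0.0162 lat 0.0003
[[-0.15, -1.43], [-0.59, 0.41], [2.41, 0.34], [0.68, 0.43], [-1.06, 0.3], [-0.59, 1.13], [-0.44, -0.7], [-0.23, -0.48]]
```

```bash
cat >> fit.py <<'E'
for dy in(-.02,.02): print("tip",((proj("side",pt+Rt[:,1]*dy)-[238,215]+.5)*14).round())
for up in (.001,.0035,.006):
    for k in (slice(0,8),slice(3,8)):
        r=least_squares(lambda q:((proj("side",pts([q[0],q[1],up,q[2]]))-O)[k]).ravel(),[0,.006,0])
        print(up,"pitch %.2f along %.4f lat %.4f"%(np.degrees(r.x[0]),*r.x[1:]),r.fun.reshape(-1,2)[:,1].round(2))
E
python3 fit.py
```

```text
pitch deg 2.06 along 0.0314 up 0.0162 lat 0.0003
[[-0.15, -1.43], [-0.59, 0.41], [2.41, 0.34], [0.68, 0.43], [-1.06, 0.3], [-0.59, 1.13], [-0.44, -0.7], [-0.23, -0.48]]
tip [[415. 314.]]
tip [[648. 316.]]
0.001 pitch 3.07 along 0.0097 lat 0.0005 [-1.55  0.38  0.3   0.44  0.3   1.19 -0.71 -0.48]
0.001 pitch 4.45 along 0.0109 lat 0.0013 [-0.18 -0.32  1.1  -0.51 -0.28]
0.0035 pitch 2.90 along 0.0134 lat 0.0005 [-1.53  0.39  0.31  0.43  0.3   1.18 -0.7  -0.47]
0.0035 pitch 4.29 along 0.0148 lat 0.0013 [-0.18 -0.31  1.1  -0.5  -0.27]
0.006 pitch 2.74 along 0.0170 lat 0.0004 [-1.51  0.39  0.32  0.43  0.3   1.17 -0.7  -0.47]
0.006 pitch 4.14 along 0.0186 lat 0.0012 [-0.17 -0.31  1.09 -0.49 -0.27]
```

The close crop shows orange has rotated slightly in the grip, with its free arm end about 3-4° up. It is also held about 5 mm further along the arm than planned. I'll tilt the tool to level it and use the corrected offset.

```bash
python3 -c '
from h import *
Rp,p=place("orange",.12,c=(.578,-.1995),off=(.011,-.03));delta(Rp@R.from_rotvec([0,.06,0]).as_matrix(),p)'
```

```text
t14.90 d [-14.3   8.5  49.4] r [-0.002  0.064  0.008] pos [ 0.5943 -0.1851  0.1693] f [ 0.4  0.9 -1.1] g 0.454
```

```bash
python3 -m creep '[[[0,-7,4,10,0,0.03,0.004],[0,-14,8,25,0,0.06,0.008],[0,-14,8,40,0,0.063,0.008],[0,-14,8,49,0,0.063,0.008],[0,-14,8,49,0,0.063,0.008]]]' 50 | grep -E 'force|posi'; python3 -m creep '[[[0,0,0,0,0,0,0]]]' |grep -E 'force|posi'; python3 -c '
from h import *
Rp,p=place("orange",.08,c=(.578,-.1995),off=(.011,-.03));Rp=Rp@R.from_rotvec([0,.06,0]).as_matrix();delta(Rp,p)
x,y,w,h_=230,222,70,56
im=ctrl.get_image("side")[y:y+h_,x:x+w,::-1]
cv2.imwrite("pics/p6.png",cv2.convertScaleAbs(cv2.resize(im,None,fx=10,fy=10,interpolation=cv2.INTER_CUBIC),alpha=1.5,beta=20))
s=ctrl.get_state();h=G[2];M=np.array([[np.cos(h),np.sin(h)],[-np.sin(h),np.cos(h)]]);o=s["position"][:2]-np.array([-.03,.011])@M
for z in(-.0035,.0085):
  P=np.c_[L@M+o,np.full(6,s["position"][2]+z)]
  print(((proj("side",P)-[x,y]+.5)*10).round().tolist())'
```

```text
position: [0.6066, -0.1937, 0.118]
ft_force: [0.4, 0.0, -2.1]
position: [0.6077, -0.1944, 0.1201]
ft_force: [0.1, 0.2, -1.8]
 t15.50 d [-1.7  2.3 40.1] r [-0.003  0.001 -0.002] pos [ 0.6077 -0.1944  0.1201] f [ 0.1  0.2 -1.8] g 0.449
[[563.0, 210.0], [167.0, 205.0], [159.0, 305.0], [403.0, 308.0], [399.0, 468.0], [567.0, 470.0]]
[[564.0, 173.0], [166.0, 168.0], [158.0, 267.0], [403.0, 270.0], [399.0, 429.0], [569.0, 431.0]]
```

View pics/p6.png

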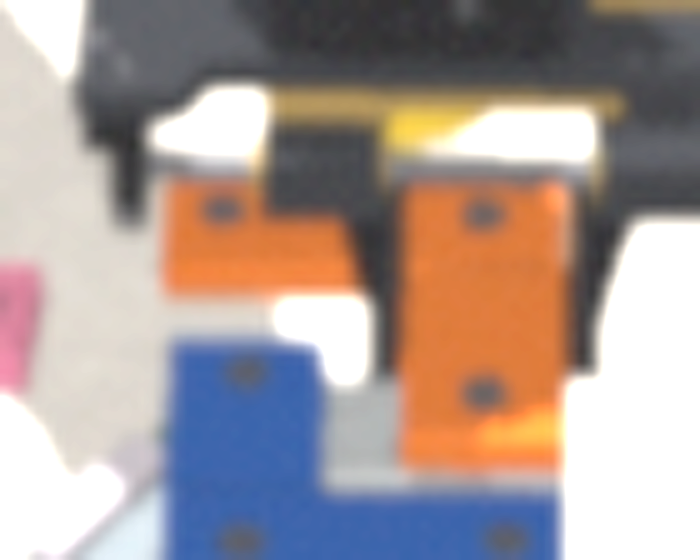

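Orange now looks level, with its front bottom edge at y=468 (468 predicted), and it lines up with blue. Lower it gently.

```bash
python3 -m creep '[[[0,-1,1,12,0,0,0],[0,-1,1.5,24,0,0,0],[0,-1,1.5,31,0,0,0],[0,-1,1.5,35,0,0,0],[0,-1,1.5,35,0,0,0]]]' | grep -E 'force|posi'; for i in 1 2 3 4; do python3 -m creep '[[[0,0,0,1,0,0,0],[0,0,0,1,0,0,0]]]' | grep -E 'position|force'; done
```

```text
position: [0.6078, -0.1933, 0.0838]
ft_force: [-0.2, -0.6, -1.9]
position: [0.6087, -0.1936, 0.0842]
ft_force: [-0.1, -0.3, -1.2]
position: [0.6085, -0.1935, 0.0831]
ft_force: [-0.3, -0.2, -1.4]
position: [0.6083, -0.1933, 0.0818]
ft_force: [-0.6, -0.5, -1.1]
position: [0.6082, -0.1933, 0.0807]
ft_force: [0.8, -0.2, -0.6]
```

```bash
for i in 1 2; do python3 -m creep '[[[0,0,0,1,0,0,0],[0,0,0,1,0,0,0]]]' | grep -E 'position|force'; done
```

```text
position: [0.6082, -0.1932, 0.0798]
ft_force: [-0.4, 0.5, -1.5]
position: [0.6083, -0.1933, 0.0791]
ft_force: [0.4, 0.6, 0.6]
```

```bash
python3 -m creep '[[[0,0,0,1,0,0,0],[0,0,0,1,0,0,0]]]' | grep -E 'position|force|rot'; python3 -c '
from h import *
x,y,w,h_=225,222,75,60
im=ctrl.get_image("side")[y:y+h_,x:x+w,::-1]
cv2.imwrite("pics/p7.png",cv2.convertScaleAbs(cv2.resize(im,None,fx=9,fy=9,interpolation=cv2.INTER_CUBIC),alpha=1.5,beta=20))'
```

```text
position: [0.6085, -0.1933, 0.0785]
tool_rot: [-1.489, -2.706, -0.04]
ft_force: [-1.0, 0.8, 3.9]
```

View pics/p7.png

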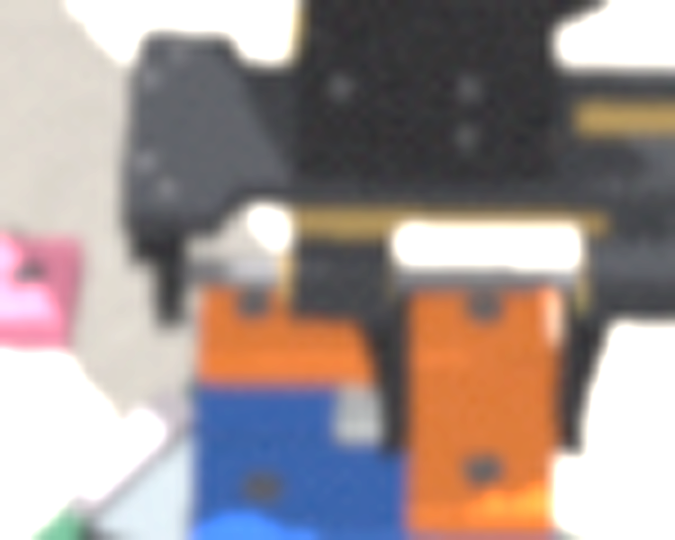

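Orange is in contact with blue (force rose by about 5 N) and squared up. Release and retreat.

```bash
python3 -m creep '[[[0.52,0,0,0,0,0,0],[0.6,0,0,0,0,0,0],[0.75,0,0,0,0,0,0],[0.8,0,0,0,0,0,0],[0.8,0,0,0,0,0,0]]]' | grep -E 'force|grip';python3 -m creep '[[[0.8,0,0,-4,0,0,0],[0.8,0,0,-15,0,0,0],[0.8,0,0,-40,0,0,0],[0.8,0,0,-80,0,0,0],[0.8,0,0,-120,0,0,0]]]'| grep -E 'force|posi'; python3 -c '
from h import *
delta(down(np.radians(123)),[.50,.05,.25])'
```

```text
ft_force: [0.1, 0.2, 0.2]
grip_width: 0.757
position: [0.6121, -0.199, 0.1996]
ft_force: [0.7, -0.5, -0.0]
 t18.50 d [272.9  38.4 -34.5] r [-0.003 -0.059 -0.011] pos [ 0.6121 -0.199   0.1996] f [ 0.7 -0.5 -0. ] g 0.798
```

```bash
python3 -m creep '[[[0.8,45,6,-10,0,-0.03,0],[0.8,92,13,-20,0,-0.06,0],[0.8,139,20,-30,0,-0.06,0],[0.8,185,26,-34,0,-0.06,0],[0.8,230,33,-34,0,-0.06,0]]]'| grep -E 'force|posi'; python3 -m creep '[[[0.8,30,5,0,0,0,0],[0.8,42,5,0,0,0,0],[0.8,42,5,0,0,0,0]]]'| grep -E 'time|posi'; python3 -c '
from h import *
a=ctrl.get_image("top")[135:215,315:415]; b=ctrl.get_image("side")[230:310,220:320]
cv2.imwrite("pics/p8.png",np.hstack([cv2.resize(i[:,:,::-1],(400,320),interpolation=cv2.INTER_CUBIC) for i in (a,b)]))
h=G[2];M=np.array([[np.cos(h),np.sin(h)],[-np.sin(h),np.cos(h)]])
P=np.c_[L@M+(.578,-.1995),np.full(6,.086)]
print(((proj("top",P)-[315,135]+.5)*4).round().tolist(),((proj("side",P)-[220,230]+.5)*4+[400,0]).round().tolist())'
```

```text
position: [0.5181, 0.0124, 0.2474]
ft_force: [1.0, -0.1, 0.2]
time: 19.3
position: [0.5, 0.0502, 0.2458]
[[79.0, 125.0], [166.0, 260.0], [220.0, 227.0], [168.0, 146.0], [248.0, 97.0], [213.0, 45.0]] [[667.0, 89.0], [511.0, 87.0], [508.0, 128.0], [604.0, 129.0], [603.0, 193.0], [669.0, 194.0]]
```

View pics/p8.png

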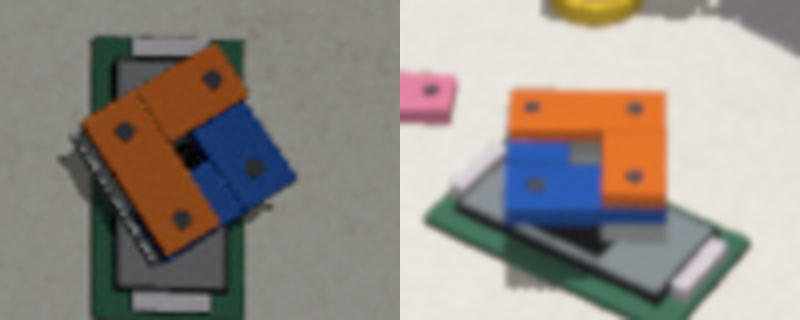

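Orange lies flat and square on blue. Its top-view corners at (84,124), (213,45) and (165,260) are within about 1 px of prediction, and the arm is clear. Handing in.

```bash
python3 -c '
from bench import ctrl
print(ctrl.close_job(),ctrl.get_state()["time"])'
```

```text
the job is handed in; nothing more can be done
the job is handed in; nothing more can be done
```

The pile is complete and handed in: blue sits on grey turned half round, and orange sits on blue pointing the same way as grey. I set both weights down in contact and released them. The arm finished clear of the pile at about 19.5 s of the 61 s allowed.

- **Final pictures:** the top and side views show both weights flat. Orange's corners are within about 1 px (2–3 mm) of where they should be, and blue's were too when I checked it after placing. The turn is square by eye, but I fitted no angle to the finished pile.
- **Orange in the grip:** it was held about 5 mm further along its arm than planned and pitched about 3–4°. I tilted the tool by 0.06 rad to level it and corrected the offset before setting it down. The single-view fit of that pitch was only approximate, but the next picture agreed with the correction to about 1 px.
- **Smaller mismatches:** the fitted spacing of the two weights on the rack was 144 mm against about 140 mm given. The two views also disagreed by about 2 mm on blue's placed position.
- **Other things on the bench:** I saw no sign of contact with them, but I did not measure their positions again at the end.

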